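Press-check a brake lever on the bench

TASK

The front brake lever of the half handlebar held in the vise has just been rebuilt: with the fingers shut, press it slowly and smoothly in towards the grip with the backs of the fingers until it comes up solid against its stop, short of the bar, and keep it there for two seconds. Then follow it slowly back out, never letting it snap back, until it rests fully out, and take the fingers clear. Touch only the lever, never take it between the fingers or hold the grip, don't force it once it is solid, and leave the tools and parts lying around where they are.

Things in the scene. Friction and masses are not known exactly. Their poses are not given: they have to be found in the camera images.
- vise: grey bench vise fixed to the table, 90 mm wide jaws, top 150 mm above the table; origin on the table under the middle of the jaws. z up, y along the jaws and the clamped bar towards the grip, x from the lever over the bar. Its place and yaw vary
- halfbar: right half handlebar, level in the jaws; axes as the vise's, origin on the bar axis between the jaws, 140 mm up. 22 mm tube, clamp ring at y = -88 mm, black rubber grip (33 mm diameter) at y = 140 to 260 mm, end weight to y = 282. Master cylinder with box-shaped fluid reservoir at y = 50 to 130, x = -65 to 17 mm, up to 49 mm above the axis
- grip_middle (a point): point on the bar axis at the middle of the rubber grip; axes as the halfbar's
- press_point (a point): where to press: mid-line of the lever blade, 115 mm from its pivot, 43 mm short of the 18 mm ball at its end, 140 mm up, about 80 mm from the bar axis at rest. Bare aluminium blade 9 mm thick (x), 14 mm high (z), nearly straight from 45 mm inward of here to the ball. Axes turn with the lever: x towards the bar (press this way), y outward along the blade, z up
- brake_lever (a joint): lever angle on its upright pivot (x -45, y 115 mm of the halfbar): 0 rad at rest fully out, grows as pressed towards the grip, rigid stop at 0.26 (30 mm at the press point; ball end then 11 to 24 mm off the grip). Return spring: 1.5 N at the press point at rest to 6 N at the stop; let go, it snaps back. A stiff reach adjuster puts the blade 6 mm out to 3 mm in, each time anew
- clutch_bar: left-hand half handlebar with its clutch lever lying loose on the table, about 400 mm long and 125 mm wide, 46 mm high; not the one to test. Origin on the table under the bar, y along the bar
- fluid_bottle: closed bottle, 64 mm diameter, 150 mm tall, standing beyond the end of the grip; origin at its foot
- spanner: 160 mm spanner lying on the table in front of the lever; origin at its underside
- socket: 22 mm diameter socket, 32 mm tall, standing on the table behind the grip; origin at its foot
- screwdriver: 200 mm screwdriver lying on the table behind the grip; origin at its underside
- grease_tub: round tub, 80 mm diameter, 75 mm tall; origin at its foot
- tray: steel tray 160 x 110 x 30 mm on the table; origin under its middle
- banjo_bolt: small bolt standing head down in the tray; origin at its foot
- vise_body: the upper part of the vise (jaws, slide, screw and sliding handle), fixed on its base, same origin and axes; it reaches 135 mm to +x and 210 mm to -x, up to 150 mm above the table

How it is judged:
On the way, in this order (a step that is already met when the one before it is completed fails the run):
1. the fingers press the brake lever in against its stop and keep it there (1.5 s at least) (value of joint brake_lever above 0.235 rad and contact force between the fingers and brake_lever above 4 N), for 1.5 s.
2. the lever is let back out to rest (value of joint brake_lever below 0.02 rad), for 0.2 s.
At the end, for the whole second after the job is handed in: the brake lever is fully out at rest (within 0.02 rad), and every loose thing is at rest within 20 mm of where it stood (value of joint brake_lever below 0.02 rad and not (distance of any of clutch_bar, fluid_bottle, spanner, socket, screwdriver, grease_tub, tray, banjo_bolt from where it was at the start of the episode above 0.02 m) and linear speed of each of clutch_bar, fluid_bottle, spanner, socket, screwdriver, grease_tub, tray, banjo_bolt below 0.05 m/s); the robot touches nothing.
It fails at once if the lever is jerked in or snaps back (faster than 3 rad/s) (velocity of joint brake_lever above 3 rad/s or velocity of joint brake_lever below -3 rad/s).
It fails at once if the lever is forced (more than 50 N) (contact force between the fingers and brake_lever above 50 N).
It fails at once if the lever is taken between the fingers (x of the grasp point in the frame of press_point between -0.01 and 0.01 m and y of the grasp point in the frame of press_point between -0.06 and 0.045 m and z of the grasp point in the frame of press_point between -0.025 and 0.025 m).
It fails at once if the grip, bar, master cylinder or vise is touched or held (more than 2 N) (contact force between any of the fingers, the arm and halfbar above 2 N or contact force between any of the fingers, the arm and vise_body above 2 N).
It fails at once if a tool or part on the table is moved, lifted or carried (more than 20 mm) (distance of any of clutch_bar, fluid_bottle, spanner, socket, screwdriver, grease_tub, tray, banjo_bolt from where it was at the start of the episode above 0.02 m).
It also fails if it takes over 42 s, if anything falls off the work surface, if the arm or the gripper's body presses on something with over 40 N, if the wrist force passes 120 N, or if a joint passes its speed limit or range.

ROBOT

A 6-joint arm with a two-finger parallel gripper is mounted at the origin on the work surface. World frame = base frame: x ahead of the robot, y to its left, z up, the work surface at z = 0. Lengths are in m, angles in rad, forces in N, time in s.
With the tool pointing down it reaches from about 0.325 to 0.9 m from the base axis. Payload 6.1 kg.
Tool frame: the origin (TCP) lies midway between the tips of the shut fingers; the grasp point (between the pads) lies 19 mm behind it; z points along the fingers, y is the line along which they close (so a half turn about z gives the same grasp; the last joint's range is limited). The gripper opens to 85 mm and grips with 20 to 120 N. Pads are 22 mm wide; open, the fingers measure 114 mm over their backs; the gripper's body (76 mm by 85 mm) begins 54 mm behind the grasp point. The pads swing forward as they close: fully open they stand 13 mm farther back than shut.
Start: joints at [-0.126, 0.22, 1.526, -0, 1.395, -0.126], TCP at [0.625, -0, 0.231] pointing down, gripper open.
Joint ranges: [-2.98, 2.98], [-0.91, 2.08], [0.09, 2.57], [-1.24, 4.39], [0.2, 2.65], [-2.68, 2.68]. Speed limits (rad/s): [2.57, 2.57, 3.01, 3.14, 3.14, 3.14].

INTERFACE

Orientations are given as [roll, pitch, yaw] about the fixed x, y, z axes, in that order (R = Rz(yaw) Ry(pitch) Rx(roll)).
In Python, from plant import movep, move_l, set_joints, gripper_to, hold, inverse_kinematics, observe, get_image, get_calibration, Unreachable, job_done gives the robot as it stands. Calls block until the motion is done:
- movep(position, orientation): joint-space move of the TCP to a pose.
- move_l(position, feed=0.15, rotation=None, max_force=None): straight line of the TCP; rotation=None keeps the orientation; feed is the mean speed in m/s. With max_force (N) it stops when the force on the tool has changed by that much, and returns True; else False.
- set_joints(angles): joint-space move.
- gripper_to(opening, f_grip=None): finger opening in m; f_grip is the grip in N (None keeps the last); returns when the fingers have stopped.
- hold(seconds).
- inverse_kinematics(position, orientation): joint angles nearest the present ones, or None.
- observe(): the state.
- get_image(name): name is "scene" or "side" or "wrist"; returns (picture, depth): 480x640x3 uint8, red, green, blue; 480x640 float32, m along the optical axis (not along the pixel's ray), 0 where there is no reading.
- get_calibration(name): a dict with "intrinsics" (3x3 intrinsics, pixels), "dist_coeffs" ([k1, k2, p1, p2, k3] as OpenCV has them; the pictures are not rectified), "world_from_camera" (4x4, takes a point from camera to world coordinates). Camera axes: x right, y down, z forward; pixel columns grow to the right and rows downward; lengths in m; the calibration is good to about 2 mm. A picture is of the moment at which its call begins: read the wrist's pose just before it. get_calibration takes no time and is no camera call; for the wrist camera it gives the pose at the moment of the call.
A pose or a line that the arm cannot do raises Unreachable and nothing moves.
- job_done(): hands the job in; it is judged then, once.
The state is a dict: "time_s": time; "q": joint angles; "joint_velocities": joint speeds; "joint_torque": joint torques, N m; "eef_pos": TCP position; "tcp_rot": TCP orientation; "ft_force": force on the tool from outside, world axes, zero at the start; "torque": the same for the moment, N m; "opening": finger opening in m; "grasp_force": force on a finger pad.
Only numpy, scipy, OpenCV 4.12 (cv2) and the standard library are available. Lean on these libraries where they do the work, as an engineer would, in place of code of your own. Each camera call takes 0.05 s, during which the arm holds its last target. There are 200 camera calls.

## Working session

There is one attempt and no reset: what is moved stays moved. The work goes in short steps, each a Python script; the robot and the scene stay as the last script left them, time stands still between calls to the robot, and variables do not carry over. Pictures are saved under pics/ and viewed, at most 10 in all, crops included, and the job is handed in when it is done.

```bash
mkdir -p pics; ls
python3 - <<'E'
from plant import *
import cv2,numpy as np
o=observe();print({k:np.round(v,3) for k,v in o.items()})
for n in("scene","side"):
    im,d=get_image(n);c=get_calibration(n)
    cv2.imwrite(f"pics/{n}0.png",im[:,:,::-1]);np.savez(f"{n}0.npz",im=im,d=d,K=c["intrinsics"],D=c["dist_coeffs"],T=c["world_from_camera"])
    print(n,np.round(c["intrinsics"],1).tolist(),np.round(c["world_from_camera"],3).tolist(),np.round(c["dist_coeffs"],3),(d>0).mean())
E
```

```text
pics
{'time_s': np.float64(0.0), 'q': array([-0.126,  0.221,  1.528,  0.   ,  1.395, -0.126]), 'joint_velocities': array([ 0.002, -0.   ,  0.001,  0.001, -0.   , -0.   ]), 'joint_torque': array([-1.0000e-03, -4.9691e+01, -3.8939e+01, -0.0000e+00,  1.1000e-02,
        0.0000e+00]), 'eef_pos': array([0.624, 0.   , 0.23 ]), 'tcp_rot': array([-3.14 , -0.   ,  1.571]), 'ft_force': array([ 0.375,  1.114, -0.333]), 'torque': array([-0.023,  0.019, -0.044]), 'grasp_force': np.float64(0.0), 'opening': np.float64(0.085)}
scene [[503.3, 0.0, 324.9], [0.0, 503.3, 234.1], [0.0, 0.0, 1.0]] [[-0.829, 0.373, -0.416, 1.191], [0.559, 0.546, -0.624, 0.979], [-0.006, -0.75, -0.661, 1.142], [0.0, 0.0, 0.0, 1.0]] [-0.118  0.     0.     0.     0.   ] 0.9912955729166667
side [[530.9, 0.0, 318.6], [0.0, 530.9, 233.2], [0.0, 0.0, 1.0]] [[-0.916, -0.278, 0.288, 0.158], [-0.4, 0.664, -0.632, 0.857], [-0.015, -0.694, -0.72, 1.101], [0.0, 0.0, 0.0, 1.0]] [-0.043  0.     0.     0.     0.   ] 0.9958333333333333
```

View pics/scene0.png

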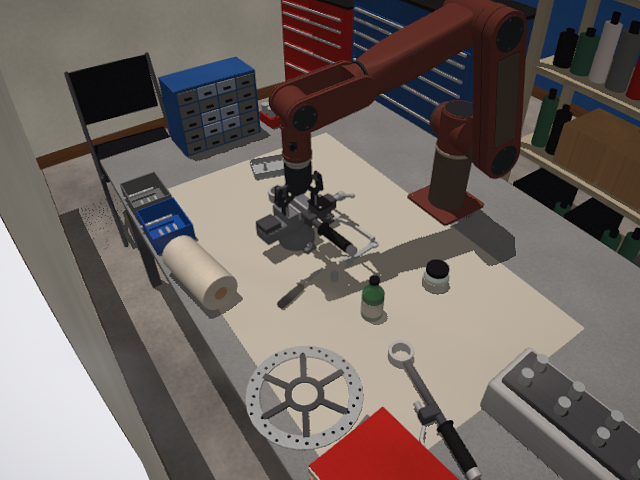

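View pics/side0.png

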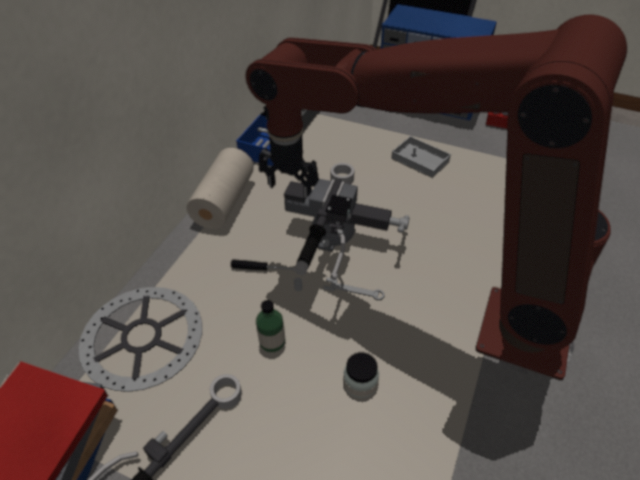

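The scene view shows the vise and bar at about (310,225), with the grip at (335,238) and the lever's ball near (375,240). In the side view the grip is at (312,245), and the lever runs to about (340,280), partly merging with the spanner. Next I'll build a metric top view from the depth.

```bash
cat > h.py <<'E'
import numpy as np,cv2
def cloud(im,d,K,D,T):
    v,u=np.nonzero(d>0);z=d[v,u]
    xy=cv2.undistortPoints(np.stack([u,v],1).astype(float)[:,None],K,D)[:,0]
    P=np.c_[xy*z[:,None],z]@T[:3,:3].T+T[:3,3]
    return P,im[v,u],np.stack([u,v],1)
def load(n):
    f=np.load(n);return cloud(f["im"],f["d"],f["K"],f["D"],f["T"])
E
python3 - <<'E'
from h import *
S=2 # px per mm*... 
top=[]
for n in("scene0.npz","side0.npz"):
    P,C,uv=load(n)
    t=(np.abs(P[:,2])<.01)&(P[:,0]>.3)&(P[:,0]<.9)&(abs(P[:,1])<.5);print(n,"table z",np.percentile(P[t,2],[5,50,95]))
    img=np.zeros((500,400,3),np.uint8)
    m=(P[:,2]>.1)&(P[:,2]<.2)&(P[:,0]>.35)&(P[:,0]<.85)&(P[:,1]>-.2)&(P[:,1]<.2)
    for p,c in zip(P[m],C[m]):
        r=int((.85-p[0])*1000);k=int((.2-p[1])*1000)
        h=int(np.clip((p[2]-.1)/.1*179,0,179))
        hc=cv2.cvtColor(np.uint8([[[h,200,255]]]),cv2.COLOR_HSV2BGR)[0,0]
        cv2.circle(img,(k,r),1,(hc*(.3+.7*float(c.mean())/255)).astype(int).tolist(),-1)
    for i in range(0,500,100):cv2.line(img,(0,i+0),(8,i),(255,255,255))
    for i in range(0,400,100):cv2.line(img,(i,0),(i,8),(255,255,255))
    top.append(img)
cv2.imwrite("pics/top0.png",np.hstack(top))
E
```

```text
scene0.npz table z [-0.00316538  0.00152433  0.00672056]
side0.npz table z [-0.0035675   0.00050167  0.00558739]
```

View pics/top0.png

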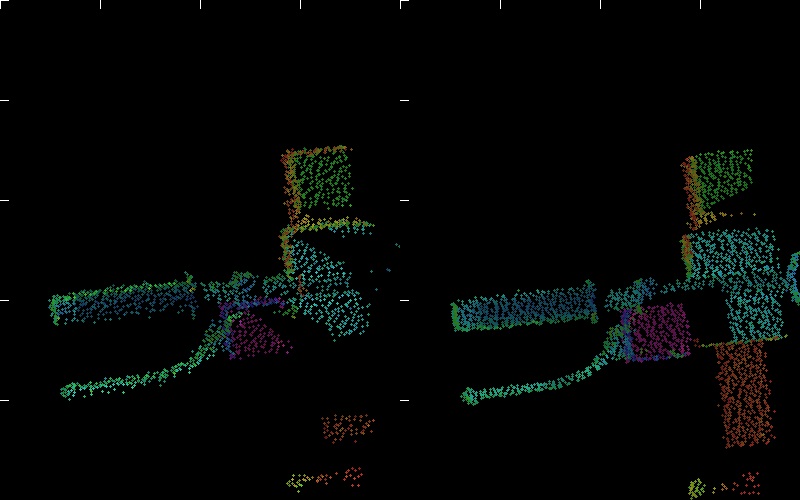

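The two top views (x up, y left, 1 mm/px) agree. The grip runs from about col 55 to 195, and the lever blade runs from about (220,340) out to the ball at about (67,392), on the robot's side of the bar. So pressing means moving towards +x. Now I'll fit the numbers.

Run:
```python
from h import *
for n in("scene0.npz","side0.npz"):
    P,C,uv=load(n)
    m=(P[:,2]>.12)&(P[:,2]<.17)&(P[:,1]>-.0)&(P[:,1]<.2)&(P[:,0]>.4)&(P[:,0]<.62)
    Q=P[m]
    # grip: dark, upper ridge
    g=Q[(Q[:,1]>.0)&(Q[:,1]<.16)&(Q[:,0]>.5)&(C[m].mean(1)<80)]
    gt=g[g[:,2]>np.percentile(g[:,2],97)-.008]
    a=np.polyfit(gt[:,1],gt[:,0],1)
    print(n,"grip top z",np.percentile(g[:,2],97),"y range",g[:,1].min(),g[:,1].max(),"axis x=a*y+b",a,"yaw",-np.arctan(a[0]), "N",len(gt),"end",Q[Q[:,0]>.5][:,1].max())
    l=Q[(Q[:,0]<.49)]
    b=l[(l[:,1]>l[:,1].max()-.018)];print("lever end y",l[:,1].max(),"ball mean",b.mean(0),"x rng",np.percentile(b[:,0],[5,95]))
    s=l[(l[:,1]>.04)&(l[:,1]<.115)&(l[:,2]>.138)]
    c=np.polyfit(s[:,1],s[:,0],1);print("blade fit",c,"top z",np.percentile(s[:,2],[10,50,90]),len(s))
    for y in(.05,.07,.09,.11):
        k=l[abs(l[:,1]-y)<.008];print(y,"x",np.percentile(k[:,0],[5,50,95]).round(4),"zmed",np.median(k[:,2]).round(4),len(k), "dist to bar",((np.polyval(a,y)-np.median(k[:,0]))*np.cos(np.arctan(a[0]))).round(4))
```

```text
scene0.npz grip top z 0.1601790498791029 y range 0.0026538623539447137 0.14942372948958194 axis x=a*y+b [-0.10213616  0.55551298] yaw 0.10178321475883198 N 214 end 0.15085237909726212
lever end y 0.13897086682074544 ball mean [0.46024764 0.13074541 0.14386844] x rng [0.45384463 0.46572838]
blade fit [-0.1412886  0.4787435] top z [0.14035102 0.14483768 0.14870519] 79
0.05 x [0.4684 0.4723 0.4771] zmed 0.1439 20 dist to bar 0.0777
0.07 x [0.462  0.4679 0.4739] zmed 0.144 20 dist to bar 0.08
0.09 x [0.4585 0.467  0.4713] zmed 0.1449 20 dist to bar 0.0789
0.11 x [0.4554 0.4635 0.4672] zmed 0.1431 21 dist to bar 0.0804
side0.npz grip top z 0.15940110163873397 y range 0.002501078829419301 0.14892316865020006 axis x=a*y+b [-0.09603987  0.54788563] yaw 0.0957462103229169 N 426 end 0.14892316865020006
lever end y 0.13897036423898335 ball mean [0.4529438  0.13068299 0.1435681 ] x rng [0.44629242 0.4606236 ]
blade fit [-0.13614428  0.47128579] top z [0.14172255 0.14597665 0.14891907] 100
0.05 x [0.4611 0.4641 0.4683] zmed 0.146 19 dist to bar 0.0786
0.07 x [0.4585 0.4617 0.4656] zmed 0.1472 20 dist to bar 0.0791
0.09 x [0.4554 0.4591 0.464 ] zmed 0.1467 19 dist to bar 0.0798
0.11 x [0.4525 0.4559 0.4608] zmed 0.1451 23 dist to bar 0.081
```

The measurements agree with the given sizes:
- **Bar yaw:** about 0.10
- **Blade to bar:** 80 mm
- **Blade top:** about 0.146
- **Ball:** (0.4565, 0.130)
- **Press point:** about (0.463, 0.088), with the blade yawed about 0.14

I'll approach with the fingers shut, on the robot's side of the blade.

```bash
cat >> h.py <<'E'
PP=np.array([.463,.088,.128]);U=np.array([np.cos(.28),np.sin(.28),0])
ROT=[np.pi,0,np.pi/2+.02]
E
python3 - <<'E'
from plant import *
from h import *
gripper_to(0.0,20)
A=PP-U*.049
hi=A.copy();hi[2]=.26
movep(hi,ROT)
move_l(A,feed=.08)
o=observe();print(o["time_s"],o["eef_pos"],o["tcp_rot"],o["ft_force"],o["opening"])
ims=[]
for n in("scene","side"):
    im,d=get_image(n);c=get_calibration(n)
    np.savez(f"{n}1.npz",im=im,d=d,K=c["intrinsics"],D=c["dist_coeffs"],T=c["world_from_camera"])
    cr=im[170:320,270:420] if n=="scene" else im[170:320,270:420]
    ims.append(cv2.resize(cr[:,:,::-1],(400,400),interpolation=cv2.INTER_CUBIC))
cv2.imwrite("pics/app.png",np.hstack(ims))
E
```

```text
3.5667 [0.41630426 0.07443169 0.12847419] [3.14065848e+00 4.78186155e-05 1.59076010e+00] [0.07833955 0.65890065 0.39562584] -0.00015926072518214745
```

View pics/app.png

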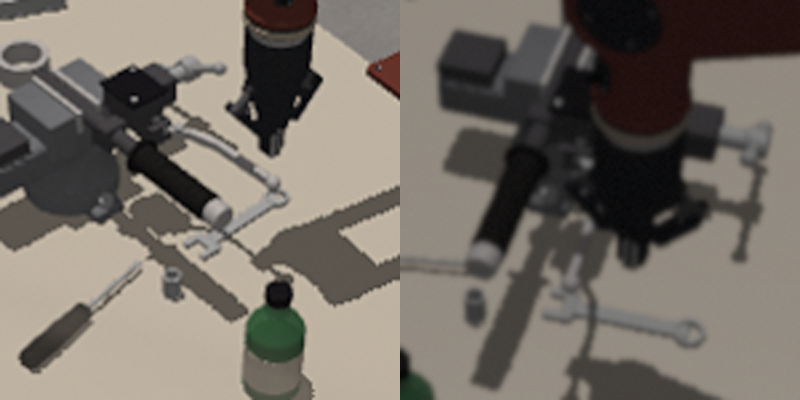

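The left crop shows the shut fingers' tip at about (272,150), on the robot's side of the blade and beside the ball (270,185). The outer knuckles flare out higher up, at (235,105) and (315,85). I'll measure that flare against the blade top before pressing.

Run:
```python
from h import *
t=np.array([.4163,.0744,.1285]);R=np.array([np.cos(.02),np.sin(.02),0]);Lx=np.array([-np.sin(.02),np.cos(.02),0])
for n in("scene1.npz","side1.npz"):
    P,C,uv=load(n);q=P-t;ty=q@R;tx=q@Lx
    for h in range(-6,75,8):
        m=(abs(q[:,2]-h/1000)<.004)&(abs(tx)<.02)&(abs(ty)<.06)&(C.mean(1)<70)
        if m.sum()>3:print(n,h,m.sum(),np.percentile(ty[m],[2,98]).round(3),np.percentile(tx[m],[2,98]).round(3))
    m=(P[:,2]>.13)&(P[:,2]<.16)&(P[:,0]>.435)&(P[:,0]<.49)&(abs(P[:,1]-.09)<.05)&(C.mean(1)>80)
    print("blade pts",m.sum(), [ (y,np.median(P[m][abs(P[m][:,1]-y)<.008][:,0]).round(4)) for y in(.06,.09,.11,.13)])
```

```text
scene1.npz 10 7 [-0.009  0.013] [0.002 0.013]
scene1.npz 18 16 [-0.008  0.017] [-0.004  0.012]
scene1.npz 26 14 [-0.004  0.016] [-0.     0.013]
scene1.npz 34 14 [-0.005  0.019] [0.003 0.014]
scene1.npz 42 10 [-0.005  0.027] [0.009 0.015]
scene1.npz 50 45 [-0.025  0.031] [-0.008  0.017]
scene1.npz 58 32 [-0.032  0.037] [-0.004  0.016]
scene1.npz 66 29 [-0.038  0.04 ] [-0.003  0.019]
scene1.npz 74 42 [-0.041  0.05 ] [0.002 0.019]
blade pts 114 [(0.06, np.float64(0.4697)), (0.09, np.float64(0.4658)), (0.11, np.float64(0.4636)), (0.13, np.float64(0.4607))]
side1.npz 10 18 [-0.012  0.042] [-0.003  0.015]
side1.npz 18 47 [-0.013  0.047] [-0.004  0.019]
side1.npz 26 26 [-0.013  0.01 ] [0.006 0.014]
side1.npz 34 19 [-0.014  0.008] [0.004 0.012]
side1.npz 42 32 [-0.017  0.022] [-0.004  0.014]
side1.npz 50 86 [-0.028  0.032] [-0.008  0.016]
side1.npz 58 87 [-0.037  0.035] [-0.009  0.015]
side1.npz 66 72 [-0.042  0.045] [-0.009  0.019]
side1.npz 74 88 [-0.049  0.052] [-0.004  0.019]
blade pts 101 [(0.06, np.float64(0.4636)), (0.09, np.float64(0.4609)), (0.11, np.float64(0.4565)), (0.13, np.float64(0.4526))]
```

The fingers stay about ±13–15 mm wide up to 35 mm above the tip. The blade top is only about 19 mm above the tip, so only the finger backs will touch. Now I'll press in stages.

Run:
```python
from plant import *
from h import *
def rep(s):
    o=observe();p=o["eef_pos"]-PP;print(s,round(o["time_s"],2),"along",round(p@U*1e3,1),"ft",o["ft_force"].round(2),"F",round(-o["ft_force"]@U,2))
rep("start")
move_l(PP-U*.026,feed=.03);rep("near")
for s in(-.016,-.006,.002,.008):
    r=move_l(PP+U*s,feed=.015,max_force=9);rep(r)
    if r: break
else:
    r=move_l(PP+U*.026,feed=.005,max_force=6);rep(r)
hold(.3);rep("held")
```

```text
start 3.67 along -48.7 ft [ 0.2  -0.8  -0.91] F 0.03
near 4.58 along -26.2 ft [-0.46 -0.51 -0.42] F 0.58
False 5.4 along -16.3 ft [-2.85  2.47  0.64] F 2.05
False 6.22 along -6.2 ft [-4.22  3.63  0.63] F 3.05
False 6.9 along 1.5 ft [-5.77  3.08  0.8 ] F 4.7
False 7.45 along 7.2 ft [-5.85  1.11  0.2 ] F 5.31
True 8.85 along 8.2 ft [-5.79 -1.06  4.  ] F 5.86
held 9.15 along 7.9 ft [-5.98 -1.59  3.31] F 6.18
```

It stopped about 3 mm before the expected stop, with an upward force on the tool. I'll look before pushing further.

Run:
```python
from plant import *
from h import *
ims=[]
for n in("scene","side"):
    im,d=get_image(n);c=get_calibration(n)
    np.savez(f"{n}2.npz",im=im,d=d,K=c["intrinsics"],D=c["dist_coeffs"],T=c["world_from_camera"])
    cr=im[170:290,290:410] if n=="scene" else im[200:320,270:390]
    ims.append(cv2.resize(cr[:,:,::-1],(400,400),interpolation=cv2.INTER_CUBIC))
    for k in "02":
        P,C,uv=load(f"{n}{k}.npz")
        m=(P[:,2]>.125)&(P[:,2]<.165)&(P[:,0]>.435)&(P[:,0]<.515)&(P[:,1]>.105)&(P[:,1]<.155)&(C.mean(1)>80)
        l=P[m];b=l[l[:,1]>l[:,1].max()-.018];print(n,k,len(l),"end y",l[:,1].max().round(4),"ball",b.mean(0).round(4))
o=observe();print(o["ft_force"],o["eef_pos"],o["tcp_rot"])
cv2.imwrite("pics/press.png",np.hstack(ims))
```

```text
scene 0 48 end y 0.139 ball [0.4602 0.1304 0.144 ]
scene 2 46 end y 0.1465 ball [0.4993 0.1394 0.1437]
side 0 64 end y 0.139 ball [0.4529 0.1298 0.1435]
side 2 14 end y 0.1452 ball [0.4968 0.1385 0.1462]
[-6.3455787  -1.59947131  3.69505436] [0.47046081 0.09057554 0.12582812] [-3.13013719e+00  1.90917783e-03  1.59087698e+00]
```

View pics/press.png

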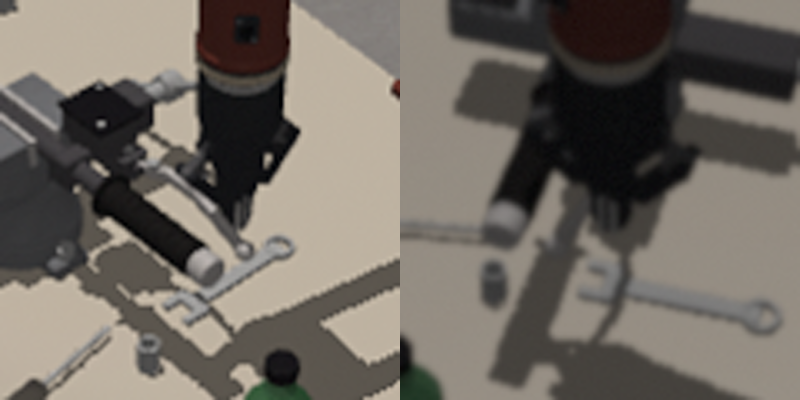

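The ball has moved about 42 mm at a 158 mm radius, so the lever is at about 0.26 rad and the stop is reached. The scene crop shows the blade clear of the grip: the ball is at (245,250) and the grip end at (205,265). The force is about the spring's 6 N, so I'll add a few newtons to be sure it is solid, then hold.

Run:
```python
from plant import *
from h import *
def rep(s):
    o=observe();p=o["eef_pos"]-PP;print(s,round(o["time_s"],2),"along",round(p@U*1e3,1),"pos",o["eef_pos"].round(4),"ft",o["ft_force"].round(2))
rep("now")
c=observe()["eef_pos"];r=move_l([c[0]+.008,c[1],.128],feed=.005,max_force=6);rep(r)
for i in range(5): hold(.5);rep("hold")
```

```text
now 9.25 along 7.9 pos [0.4705 0.0906 0.1258] ft [-6.35 -1.6   3.7 ]
True 10.19 along 8.2 pos [0.4707 0.0907 0.1254] ft [-5.47 -1.65  4.35]
hold 10.69 along 7.8 pos [0.4704 0.0906 0.1253] ft [-5.72 -0.85  4.73]
hold 11.19 along 7.9 pos [0.4704 0.0907 0.1253] ft [-6.4  -1.41  5.56]
hold 11.69 along 7.8 pos [0.4704 0.0906 0.1253] ft [-6.46  0.04  5.54]
hold 12.19 along 7.8 pos [0.4704 0.0906 0.1253] ft [-6.06 -0.95  4.95]
hold 12.69 along 7.8 pos [0.4704 0.0906 0.1253] ft [-5.7  -0.94  5.51]
```

It tripped twice at the same 8.2 mm position. The ball-to-grip gap of about 14.5 mm is within the 11–24 mm expected at the stop, so it is solid. I'll lean on it lightly for 2 s, then follow it back out.

Run:
```python
from plant import *
from h import *
def rep(s):
    o=observe();p=o["eef_pos"]-PP;print(s,round(o["time_s"],2),"along",round(p@U*1e3,1),"z",o["eef_pos"][2].round(4),"ft",o["ft_force"].round(2))
c=observe()["eef_pos"];r=move_l(c+[.0007,0,0],feed=.002,max_force=20);rep(r)
for i in range(4): hold(.5);rep("hold")
for s in(0,-.01,-.018,-.028):
    move_l(PP+U*s,feed=.014);rep("out")
hold(.3)
move_l(PP-U*.055,feed=.03);rep("clear")
for n in("scene","side"):
    im,d=get_image(n);c=get_calibration(n)
    np.savez(f"{n}3.npz",im=im,d=d,K=c["intrinsics"],D=c["dist_coeffs"],T=c["world_from_camera"])
    for k in "03":
        P,C,uv=load(f"{n}{k}.npz")
        m=(P[:,2]>.125)&(P[:,2]<.165)&(P[:,0]>.435)&(P[:,0]<.515)&(P[:,1]>.105)&(P[:,1]<.155)&(C.mean(1)>80)
        l=P[m];b=l[l[:,1]>l[:,1].max()-.018];print(n,k,len(l),"end y",l[:,1].max().round(4),"ball",b.mean(0).round(4))
```

```text
False 13.29 along 8.3 z 0.1256 ft [-6.86  1.98  4.15]
hold 13.79 along 8.3 z 0.1256 ft [-6.79  2.12  3.84]
hold 14.29 along 8.3 z 0.1256 ft [-6.04  2.15  4.62]
hold 14.79 along 8.3 z 0.1256 ft [-6.99  1.13  4.66]
hold 15.29 along 8.3 z 0.1256 ft [-6.73  1.69  4.37]
out 16.07 along -0.6 z 0.1276 ft [-5.84  3.68  1.14]
out 16.94 along -10.1 z 0.1279 ft [-3.06  2.86  0.51]
out 17.67 along -17.9 z 0.1281 ft [-2.18 -0.75  0.7 ]
out 18.53 along -27.9 z 0.1281 ft [-0.04  0.4   0.05]
clear 19.88 along -54.8 z 0.1281 ft [0.05 0.02 0.04]
scene 0 48 end y 0.139 ball [0.4602 0.1304 0.144 ]
scene 3 50 end y 0.1411 ball [0.4601 0.131  0.1441]
side 0 64 end y 0.139 ball [0.4529 0.1298 0.1435]
side 3 71 end y 0.1368 ball [0.4531 0.1299 0.1437]
```

The lever is back at its rest position within about 0.5 mm and the fingers are clear. Before handing in, I'll check the pressed angle from the saved pictures, using the blade direction and the ball's ray onto z = 0.14.

Run:
```python
from h import *
piv=None
for k in "023":
    f=np.load(f"scene{k}.npz");P,C,uv=load(f"scene{k}.npz")
    m=(P[:,2]>.125)&(P[:,2]<.165)&(P[:,0]>.435)&(P[:,0]<.515)&(P[:,1]>.05)&(P[:,1]<.155)&(C.mean(1)>80)
    px=uv[m].astype(float)
    xy=cv2.undistortPoints(px[:,None],f["K"],f["D"])[:,0];T=f["T"]
    d=np.c_[xy,np.ones(len(xy))]@T[:3,:3].T;W=T[:3,3]+d*((.14-T[2,3])/d[:,2])[:,None]
    b=W[W[:,1]>W[:,1].max()-.018].mean(0)
    s=W[(W[:,1]<W[:,1].max()-.022)]
    vx,vy,x0,y0=cv2.fitLine(s[:,:2].astype(np.float32),cv2.DIST_HUBER,0,.01,.01).ravel()
    ang=np.arctan2(vx,vy) if vy>0 else np.arctan2(-vx,-vy)
    # pivot from bar fit: bar axis x=.5517-.099y, end weight y=.149 at 282mm
    ex=np.array([np.cos(.099),np.sin(.099)]);ey=np.array([-np.sin(.099),np.cos(.099)])
    E=np.array([.5517-.099*.149,.149]);p=E-.282*ey+.115*ey-.045*ex
    v=b[:2]-p
    print(k,len(s),"ball",b.round(4),"blade ang",round(float(ang),3),"r",np.linalg.norm(v).round(4),"pivot ang",np.arctan2(v@ex,v@ey).round(3))
```

```text
0 80 ball [0.4581 0.1277 0.14  ] blade ang -0.074 r 0.1577 pivot ang -0.228
2 65 ball [0.4975 0.1386 0.14  ] blade ang 0.135 r 0.1606 pivot ang 0.029
3 71 ball [0.4578 0.1278 0.14  ] blade ang -0.12 r 0.1579 pivot ang -0.229
```

The ball's angle about the pivot went from -0.228 to +0.029 and back to -0.229. That is 0.257 rad pressed, against a stop at 0.26, and the radius of about 158 mm is as specified. I'll lift clear and hand in.

Run:
```python
from plant import *
from h import *
p=PP-U*.055;p[2]=.25
move_l(p,feed=.08);hold(.3);print(observe()["time_s"],job_done())
```

```text
the job is handed in; nothing more can be done
21.9583 None
```

The brake lever was pressed to its stop (about 0.257 rad measured, stop at 0.26), kept there for over two seconds, and followed slowly back out to rest; the fingers are clear and the job was handed in at 22 s, though no verdict was returned.

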